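# Size-check a mailing tube in the go/no-go gauge

## Task

Check that the mailing tube of middle thickness (of the three cardboard tubes standing on the desk) is the medium posting size: starting in front of the wooden gauge's open end, push it upright and low along the desk through the wide gap and on until the narrow gap behind stops it. Press it against the narrow gap for a moment, then leave it standing upright there, in the space between the two gaps, and leave the thin and the thick tube where they stand.

Things in the scene. Friction and masses are not known exactly. Their poses are not given: they have to be found in the camera images.
- tube_mid: The tube to check: brown cardboard mailing tube with a white end cap, standing upright, middle of the three in thickness: 40 mm diameter, 116 mm tall, about 80 g. Origin at the centre of its underside; z up along the tube. Rigid and round: grasp it near its top from any side.
- gauge: Plywood frame fixed to the desk, 40 mm high, 130 wide, no floor, open above and at its -x end. Origin: on the desk amid the wide gap; x along the lane (push direction), y across, z up. Wide gap: 60 mm, blocks x -15 to 15 mm. Narrow gap: 28 mm, blocks x 65 to 95, tie bar behind to x 110. Side rails inside y = +-55. A 40 mm tube in mid-lane is stopped with its axis at x = 50.
- tube_thin: Bystander: the thin cardboard tube, 24 mm diameter, 116 mm tall, standing upright. Origin at the centre of its underside.
- tube_thick: Bystander: the thick cardboard tube, 68 mm diameter, 116 mm tall, standing upright. Origin at the centre of its underside.
Not all that is in view belongs to the job. Leave any blue, green or turquoise look-alike of the gauge alone.

How it is judged (in metres and radians):
On the way, in this order (a step that is already met when the one before it is completed fails the run):
1. the middle tube is upright and low (foot less than 25 mm above the desk) in front of the wide gap (x of tube_mid in the frame of gauge between -0.13 and -0.025 m and y of tube_mid in the frame of gauge between -0.05 and 0.05 m and height (world z) of tube_mid below 0.025 m and angle between tube_mid's own z axis and vertical below 0.35 rad), for 0.05 s.
2. it is in the wide gap, upright and low (x of tube_mid in the frame of gauge between -0.02 and 0.02 m and y of tube_mid in the frame of gauge between -0.015 and 0.015 m and height (world z) of tube_mid below 0.025 m and angle between tube_mid's own z axis and vertical below 0.35 rad), for 0.05 s.
3. it is pressed against the narrow gap (over 1 N for a tenth of a second), low, and is stopped by it (x of tube_mid in the frame of gauge between 0.038 and 0.062 m and contact force between tube_mid and gauge above 1 N and height (world z) of tube_mid below 0.025 m), for 0.1 s.
At the end, for the whole second after the job is handed in: The middle tube stands upright (within 10 degrees), at rest on the desk between the wide and the narrow gap, its axis 36 to 62 mm past the middle of the wide gap and within 18 mm of the lane's middle; the thin and the thick tube stand upright (within 10 degrees) within 30 mm of where they were (x of tube_mid in the frame of gauge between 0.036 and 0.062 m and y of tube_mid in the frame of gauge between -0.018 and 0.018 m and height (world z) of tube_mid below 0.008 m and angle between each of tube_mid, tube_thin, tube_thick's own z axis and vertical below 0.17 rad and linear speed of tube_mid below 0.02 m/s and distance of each of tube_thin, tube_thick from where it was at the start of the episode below 0.03 m); the robot touches nothing.
It fails at once if the thin or the thick tube is moved by more than 30 mm or tipped by more than 20 degrees (distance of any of tube_thin, tube_thick from where it was at the start of the episode above 0.03 m or angle between any of tube_thin, tube_thick's own z axis and vertical above 0.35 rad).
It also fails if it takes over 40 s, if anything falls off the work surface, if the arm or the gripper's body presses on something with over 40 N, if the wrist force passes 120 N, or if a joint passes its speed limit or range.

## Robot

A 6-joint arm with a two-finger parallel gripper is mounted at the origin on the work surface. World frame = base frame: x ahead of the robot, y to its left, z up, the work surface at z = 0. Lengths are in m, angles in degrees, forces in N, time in s.
With the tool pointing down it reaches from about 0.4 to 0.825 m from the base axis. Payload 7 kg.
Tool frame: the origin (TCP) lies between the finger pads; the fingertips stand ctrl.tip_extent ahead of it and the grasp point (between the pads) lies 2 mm behind it (ctrl.tip_extent is the distance from the TCP to the fingertips, in m); z points along the fingers, y is the direction in which the jaws open and shut (so a half turn about z gives the same grasp; the last joint's range is limited). The gripper opens to 88 mm and grips with 3 to 60 N. Pads are 19 mm wide; open, the fingers measure 130 mm over their backs; the gripper's body (78 mm by 193 mm) begins 47 mm behind the grasp point.
Start: joints at [80.678, 20.546, 0.682, 0, -70.136, -16.507], TCP at [0.294, 0.608, 0.244] pointing down, gripper open.
Joint ranges: [-176.03, 176.03], [-82.01, 121.73], [-58.28, 71.71], [-173.87, 95.51], [-174.79, -0.11], [-173.66, 173.66]. Speed limits (degrees/s): [136.94, 136.94, 172.46, 180, 180, 180].

## Interface

Orientations are given as [roll, pitch, yaw] about the fixed x, y, z axes, in that order (R = Rz(yaw) Ry(pitch) Rx(roll)).
In Python, from plant import ctrl gives the robot as it stands.
- The arm moves only by the shell command python3 -m handwheel 'ROWS' [OPENING]. ROWS is JSON, a list of rows, each a list of 6 numbers: the shift along the tool's x, y, z in m, then the turn, a rotation vector about the tool's x, y, z in rad. In form: [[dx, dy, dz, ax, ay, az], ...]. A call has 1 to 8 rows; each row is the pose to reach, as a shift and turn from the pose commanded when the call began, along the tool's axes at that moment; what a row does not reach only later rows make up. A row lasts 1/8 s, in which the tool goes at most 62.5 mm and 10.7 degrees, less where a joint would pass 70% of its speed; a pose out of reach is approached as far as the arm can. A call with a gripper value outside its range is refused whole. OPENING is the closure, from -1 (fully open) to 1 (shut), so that 0 is half open, set as the call begins (- or left out, the last holds). The fingers move at their own pace and stop on an object; the grip force is fixed at half the most. Time passes only in rows, so rows that repeat a pose let the fingers close. It gives the time, the measured TCP pose, the force and the opening at its end, in the units of the state.
- ctrl.get_obs(): the state, without advancing time (a new reading comes with each control period).
- ctrl.snapshot(name): name is "scene" or "top" or "wrist"; returns a dict with "img" (400x640x3 uint8, blue, green, red), "fx", "fy", "cx", "cy" (pixels), "R" (3x3) and "t" (3): a world point X has camera coordinates R X + t. Camera axes: x right, y down, z forward; pixel columns grow to the right and rows downward; lengths in m; the calibration is good to about 2 mm. A picture is of the moment at which its call begins. There is no depth.
- ctrl.close_job(): hands the job in, once; it reports no verdict.
The state is a dict: "clock": time; "joint_pos": joint angles; "qvel": joint speeds; "tau": joint torques, N m; "tool_pos": TCP position; "orientation": TCP orientation; "force": force on the tool from outside, world axes, zero at the start; "moment": the same for the moment, N m; "opening": finger opening in m.
Only numpy, scipy, OpenCV 4.12 (cv2) and the standard library are available. Lean on these libraries where they do the work, as an engineer would, in place of code of your own. Each camera call takes 0.05 s, during which the arm holds its last target.

## Working session

There is one attempt and no reset: what is moved stays moved. The work goes in short steps, Python scripts to look and compute and a shell command to move; the robot and the scene stay as the last step left them, time stands still between calls to the robot, and variables do not carry over. Pictures are saved under pics/ and viewed, and the job is handed in when it is done.

```bash
mkdir -p pics; ls; python3 - <<'E'
from plant import ctrl
import cv2
print(ctrl.get_obs(), ctrl.tip_extent)
for n in ["scene","top","wrist"]:
    s=ctrl.snapshot(n); cv2.imwrite(f"pics/{n}0.png",s["img"]); print(n,s["fx"],s["fy"],s["cx"],s["cy"],s["R"],s["t"])
E
```

```text
pics
{'clock': 0.0, 'joint_pos': array([ 8.06800866e+01,  2.05906152e+01,  6.34213582e-01, -1.74166806e-02,
       -7.01378651e+01, -1.65081794e+01]), 'qvel': array([ 0.00613581,  0.03324777,  0.0077718 ,  0.00722288, -0.01131533,
        0.02344634]), 'tau': array([ 8.55449780e-04, -5.82713163e+01,  2.93062466e+01,  6.99744925e+00,
        7.11334185e-03, -1.50826386e-04]), 'tool_pos': array([0.29390113, 0.60714206, 0.24264378]), 'orientation': array([ 1.79904966e+02, -1.10902854e-02, -2.58340145e+01]), 'force': array([ 0.22850393, -0.7585715 ,  0.76807589]), 'moment': array([-0.00189774, -0.03350657,  0.05723623]), 'opening': 0.08770961623890876} 0.017
scene 396.5105128322121 396.5105128322121 319.5413922518278 202.46243290348832 [[-0.79856931  0.60158116  0.01967661]
 [ 0.30917332  0.43802213 -0.84412586]
 [-0.51642901 -0.66800952 -0.53578387]] [ 0.37462576 -0.13436397  1.28567598]
top 417.923553929359 417.923553929359 321.2581480329929 193.91665598928918 [[ 0.01031051 -0.99973116  0.02076762]
 [-0.98139354 -0.01409922 -0.19148874]
 [ 0.19173007 -0.01840686 -0.98127507]] [0.0460545  0.52046711 1.06070857]
wrist 316.331111472353 316.331111472353 319.70513657243134 195.0186475070044 [[-0.43687007 -0.8995224   0.00199762]
 [-0.85877552  0.41773935  0.29664533]
 [-0.2676736   0.12787996 -0.95498563]] [ 0.67424446 -0.0383534   0.39020276]
```

View pics/scene0.png

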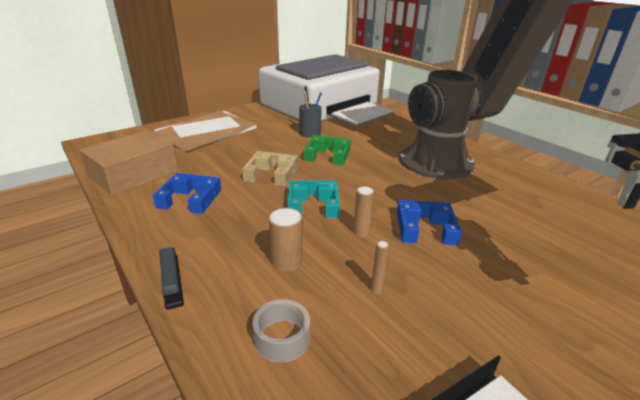

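View pics/top0.png

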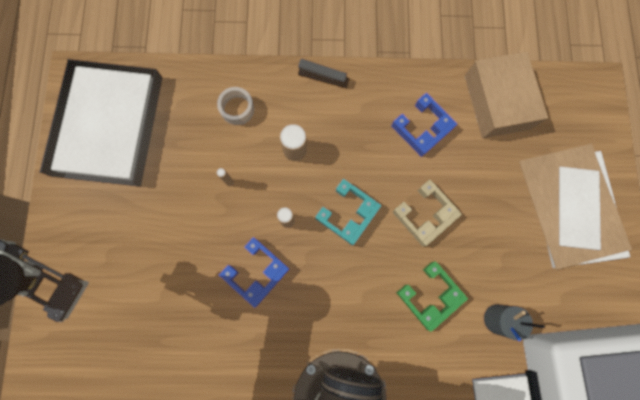

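View pics/wrist0.png

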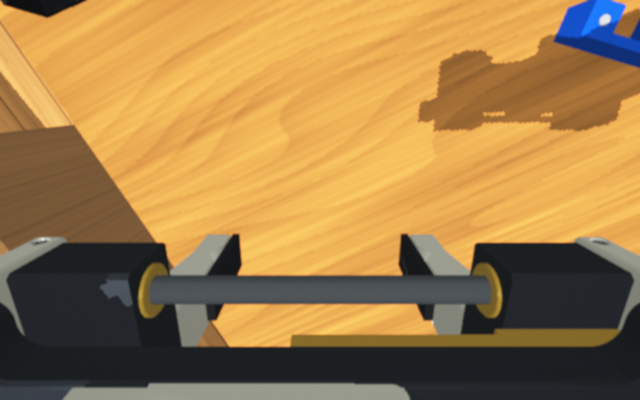

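The top view shows the plywood gauge at about (428,212), and blue, teal and green look-alikes around it. The tube caps are mid (285,215), thin (221,173) and thick (293,137). I'll enlarge these.

```bash
python3 - <<'E'
import cv2
a=cv2.imread("pics/top0.png")
cv2.imwrite("pics/c1.png",cv2.resize(a[165:260,380:480],None,fx=6,fy=6,interpolation=cv2.INTER_CUBIC))
cv2.imwrite("pics/c2.png",cv2.resize(a[110:240,205:335],None,fx=4.5,fy=4.5,interpolation=cv2.INTER_CUBIC))
E
```

```text
(no output)
```

View pics/c1.png

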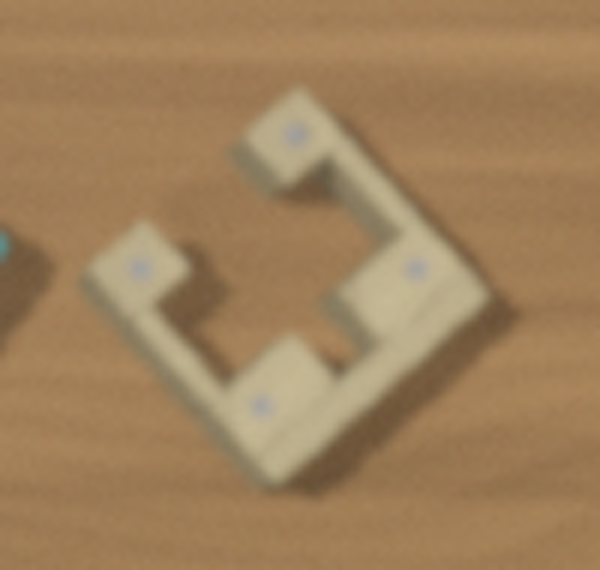

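View pics/c2.png

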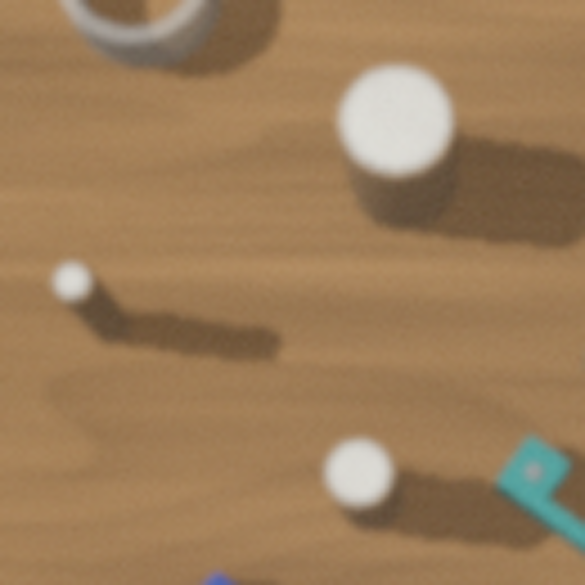

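```bash
cat > h.py <<'E'
import numpy as np, cv2
from plant import ctrl
def ray(s,uv,z):
    d=s["R"].T@np.array([(uv[0]-s["cx"])/s["fx"],(uv[1]-s["cy"])/s["fy"],1]); c=-s["R"].T@s["t"]
    return c+d*(z-c[2])/d[2]
def proj(s,X):
    p=s["R"]@np.asarray(X)+s["t"]; return np.array([s["fx"]*p[0]/p[2]+s["cx"],s["fy"]*p[1]/p[2]+s["cy"]])
E
python3 - <<'E'
from h import *
from scipy.optimize import least_squares
s=ctrl.snapshot("top")
o=lambda u,f,x,y:((u[0]+.5)/f-.5+x,(u[1]+.5)/f-.5+y)
C=np.array([ray(s,o(u,6,380,165),.04)[:2] for u in [(300,88),(85,270),(275,480),(492,295)]])
print(C, np.linalg.norm(np.diff(C,axis=0),axis=1))
G=np.array([[-15,-65],[-15,65],[110,65],[110,-65]])/1e3
# order: decide sign of y
for sg in (1,-1):
    g=G*[1,sg]
    f=lambda p:(np.array([[np.cos(p[2]),-np.sin(p[2])],[np.sin(p[2]),np.cos(p[2])]])@g.T).T+p[:2]-C
    for a0 in (0,2,-2.2):
        r=least_squares(lambda p:f(p).ravel(),[.5,0,a0]); 
        print(sg,r.x,np.degrees(r.x[2]),r.cost**.5)
for n,u in dict(mid=(359,472),thin=(72,281),thick=(396,121)).items():
    p=ray(s,o(u,4.5,205,110),.116); print(n,p,np.hypot(*p[:2]))
E
```

```text
[[ 0.56656833 -0.24140645]
 [ 0.48192135 -0.14184337]
 [ 0.38981501 -0.22338408]
 [ 0.4731124  -0.32375453]] [0.13068252 0.12301408 0.13043267]
1 [ 0.43501976 -0.25312646  0.44692757] 25.607063238241842 0.17576981214874404
1 [ 0.43509898 -0.25329094  0.45077096] 25.827273493112795 0.17576981225985086
1 [ 0.43502003 -0.25312704  0.44694096] 25.607830936690515 0.17576981203587044
-1 [ 0.51386143 -0.20161752 -2.43110716] -139.29217973605566 0.001920202955887323
-1 [ 0.51386143 -0.20161752  3.85207813] 220.7078194499172 0.0019202029558868957
-1 [ 0.51386143 -0.20161752 -2.43110715] -139.2921793969837 0.0019202029558880035
mid [0.45387641 0.14415888 0.116     ] 0.4762200939445174
thin [0.55917591 0.30680448 0.116     ] 0.637813986539693
thick [0.65567432 0.12861827 0.116     ] 0.6681702413019459
```

The corner fit agrees with the stated 130 × 125 mm footprint. That puts the gauge origin at (0.514, -0.202) with its lane at -139.3°, and the mid tube at (0.454, 0.144). I'll cross-check with the scene camera and work out the first move, which brings the jaws in line with the lane (tool yaw -49.3°).

```bash
cat >> h.py <<'E'
from scipy.spatial.transform import Rotation as Ro
def rel(target,yaw=None):
    o=ctrl.get_obs(); R=Ro.from_euler("xyz",o["orientation"],degrees=True)
    print("clock",o["clock"],"pos",o["tool_pos"].round(4),"rpy",o["orientation"].round(2),"open",round(o["opening"],4),"F",o["force"].round(1))
    print("shift tool",R.inv().apply(np.array(target)-o["tool_pos"]).round(4))
    if yaw is not None: print("turn",(R.inv()*Ro.from_euler("xyz",[180,0,yaw],degrees=True)).as_rotvec().round(4))
A=np.radians(-139.3); GO=np.array([.5139,-.2016])
def g2w(x,y=0): return GO+[np.cos(A)*x-np.sin(A)*y,np.sin(A)*x+np.cos(A)*y]
def w2g(p): 
    d=np.array(p)-GO; return np.array([np.cos(A)*d[0]+np.sin(A)*d[1],-np.sin(A)*d[0]+np.cos(A)*d[1]])
E
python3 - <<'E'
from h import *
s=ctrl.snapshot("scene")
im=s["img"].copy()
for p in [(.4539,.1442),(.5592,.3068),(.6557,.1286)]:
    u=proj(s,(*p,.116)); print(u); cv2.circle(im,tuple(int(round(v)) for v in u),2,(0,0,255),-1)
for x,y in [(-.015,-.065),(-.015,.065),(.11,.065),(.11,-.065),(.05,0)]:
    u=proj(s,(*g2w(x,y),.04)); cv2.circle(im,tuple(int(round(v)) for v in u),1,(0,0,255),-1)
cv2.imwrite("pics/chk.png",cv2.resize(im[120:300,220:400],None,fx=3.3,fy=3.3))
rel((.4539,.1442,.24),-49.3)
E
```

```text
[364.48043301 189.67785394]
[381.97606699 243.20722645]
[285.12556127 215.7483313 ]
clock 0.25 pos [0.294  0.6074 0.2431] rpy [ 1.7996e+02 -1.0000e-02 -2.5830e+01] open 0.0876 F [ 0.9 -1.4 -0.6]
shift tool [0.3457 0.3473 0.0034]
turn [ 7.000e-04 -3.000e-04  4.097e-01]
```

View pics/chk.png

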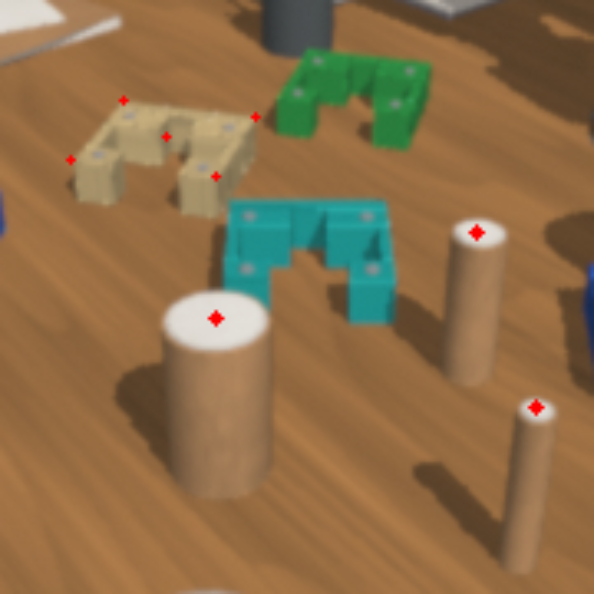

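The tube tops agree in both cameras. The gauge corners are 1–3 px off in the scene view, so I'll refine those from closer. Now moving above the tube.

```bash
python3 -m handwheel '[[0.043,0.043,0,0,0,0.05],[0.086,0.087,0,0,0,0.1],[0.13,0.13,0,0,0,0.15],[0.173,0.174,0,0,0,0.2],[0.216,0.217,0,0,0,0.26],[0.26,0.26,0,0,0,0.31],[0.303,0.304,0,0,0,0.36],[0.346,0.347,0,0,0,0.41]]' -1
python3 - <<'E'
from h import *
rel((.4539,.1442,.095),-49.3)
s=ctrl.snapshot("wrist"); cv2.imwrite("pics/w1.png",s["img"])
print(proj(s,(.4539,.1442,.116)))
s=ctrl.snapshot("top"); cv2.imwrite("pics/t1.png",s["img"])
E
```

```text
clock: 1.25
tool_pos: [0.4546, 0.1426, 0.244]
orientation: [-179.9, -0.0, -49.4]
force: [1.8, -0.2, -0.3]
opening: 0.0875
clock 1.25 pos [0.4546 0.1426 0.244 ] rpy [-179.94   -0.    -49.39] open 0.0875 F [ 1.8 -0.2 -0.3]
shift tool [-0.0017 -0.0004  0.149 ]
turn [-0.001  -0.     -0.0015]
[319.06843504 193.38352983]
```

View pics/w1.png

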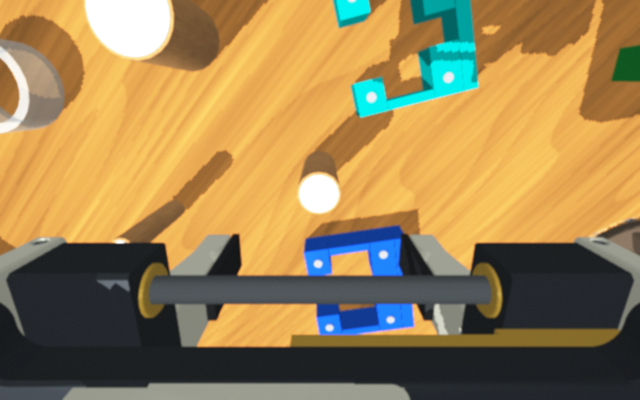

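The wrist view shows the cap at (319,193), exactly where predicted. The fingers and body clear the thin and thick tubes, so I'll descend and grip.

```bash
python3 -m handwheel '[[-0.001,0,0.04,0,0,0],[-0.002,0,0.08,0,0,0],[-0.002,0,0.12,0,0,0],[-0.002,0,0.15,0,0,0],[-0.002,0,0.15,0,0,0]]' -1
python3 -m handwheel '[[0,0,0,0,0,0],[0,0,0,0,0,0],[0,0,0,0,0,0],[0,0,0,0,0,0],[0,0,0,0,0,0],[0,0,0,0,0,0]]' 1
python3 - <<'E'
from h import *
rel((.4539,.1442,.095),-49.3)
s=ctrl.snapshot("wrist"); cv2.imwrite("pics/w2.png",s["img"])
E
```

```text
clock: 1.98
tool_pos: [0.4517, 0.1453, 0.0919]
orientation: [179.7, 0.0, -49.3]
force: [0.5, -0.3, 0.2]
opening: 0.0874
clock: 2.72
tool_pos: [0.4531, 0.146, 0.0937]
orientation: [-180.0, -0.0, -49.3]
force: [0.5, -0.8, 1.3]
opening: 0.0395
clock 2.725 pos [0.4531 0.146  0.0937] rpy [-180.     -0.    -49.32] open 0.0395 F [ 0.5 -0.8  1.3]
shift tool [ 0.0019  0.0005 -0.0013]
turn [-0.     -0.0001 -0.0004]
```

View pics/w2.png

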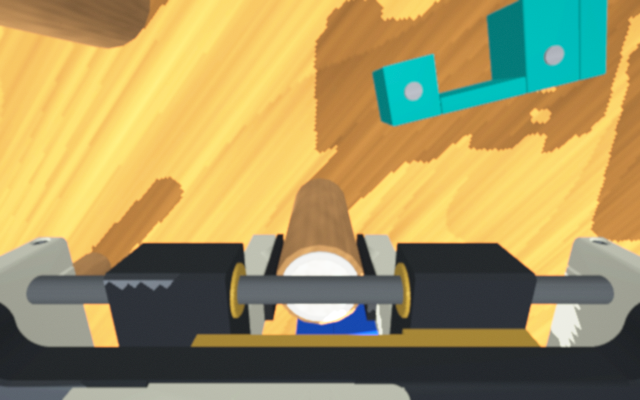

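Gripped at 39.5 mm and upright. Next I'll lift it 80 mm and carry it to in front of the gauge's open end.

```bash
python3 -m handwheel '[[0,0,-0.03,0,0,0],[0,0,-0.06,0,0,0],[0,0,-0.08,0,0,0],[0,0,-0.08,0,0,0]]' 1
python3 - <<'E'
from h import *
p=g2w(-.095); print(p)
rel((*p,.174),-49.3)
E
```

```text
clock: 3.28
tool_pos: [0.4537, 0.1465, 0.1747]
orientation: [-179.8, -0.0, -49.3]
force: [-0.3, -0.2, -1.4]
opening: 0.0399
[ 0.58592276 -0.13965065]
clock 3.275 pos [0.4537 0.1465 0.1747] rpy [-179.83   -0.    -49.32] open 0.0399 F [-0.3 -0.2 -1.4]
shift tool [0.3032 0.0862 0.0005]
turn [-0.0029 -0.0001 -0.0003]
```

```bash
python3 -m handwheel '[[0.03,0.009,0,0,0,0],[0.08,0.023,0,0,0,0],[0.13,0.037,0,0,0,0],[0.18,0.051,0,0,0,0],[0.23,0.065,0,0,0,0],[0.27,0.077,0,0,0,0],[0.303,0.086,0,0,0,0],[0.303,0.086,0,0,0,0]]' 1
python3 - <<'E'
from h import *
p=g2w(-.095)
rel((*p,.174),-49.3)
s=ctrl.snapshot("wrist"); im=s["img"].copy(); cv2.imwrite("pics/w3.png",im)
for x,y in [(-.015,-.065),(-.015,.065),(.11,.065),(.11,-.065),(-.015,.03),(-.015,-.03),(.065,.014),(.065,-.014)]:
    print(x,y,proj(s,(*g2w(x,y),.04)).round(1))
s=ctrl.snapshot("top"); im=s["img"].copy();cv2.imwrite("pics/t3.png",cv2.resize(im[140:260,360:480],None,fx=5,fy=5,interpolation=cv2.INTER_CUBIC))
E
```

```text
clock: 4.28
tool_pos: [0.5851, -0.1418, 0.1713]
orientation: [179.9, 0.1, -49.5]
force: [-0.4, 0.4, -1.6]
opening: 0.0395
clock 4.275 pos [ 0.5851 -0.1418  0.1713] rpy [ 1.7987e+02  1.0000e-01 -4.9490e+01] open 0.0395 F [-0.4  0.4 -1.6]
shift tool [-0.0011 -0.002  -0.0027]
turn [ 0.0023  0.0018 -0.0034]
-0.015 -0.065 [401.  256.2]
-0.015 0.065 [412.3 116.3]
0.11 0.065 [562.1 115.6]
0.11 -0.065 [531.6 255.4]
-0.015 0.03 [409.  157.9]
-0.015 -0.03 [403.8 222.2]
0.065 0.014 [498.2 175.3]
0.065 -0.014 [493.1 205.3]
```

View pics/w3.png

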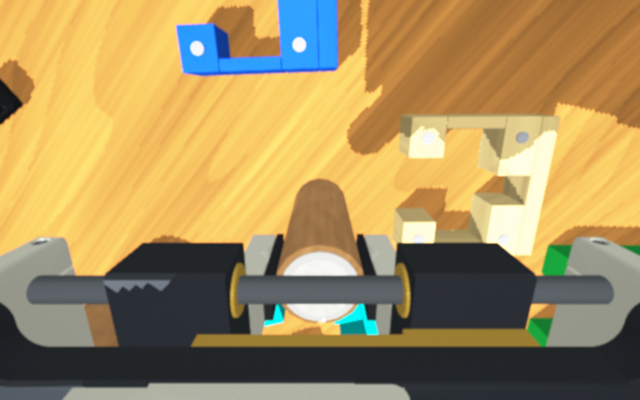

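View pics/t3.png

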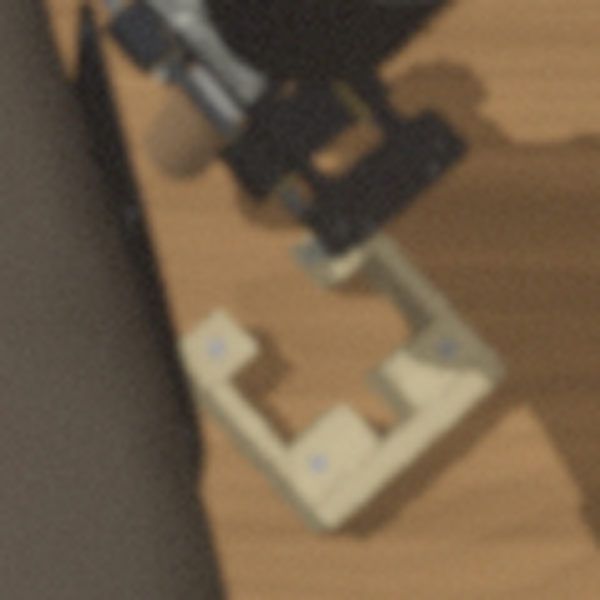

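The wrist view shows the gauge in front, upright in the image and square to the tool. Its top corners are near (405,115), (558,116) and (531,254). I'll enlarge to refine the gauge pose.

```bash
python3 - <<'E'
import cv2
a=cv2.imread("pics/w3.png")
cv2.imwrite("pics/c3.png",cv2.resize(a[100:265,385:575],None,fx=4,fy=4,interpolation=cv2.INTER_CUBIC)[:600])
E
```

```text
(no output)
```

View pics/c3.png

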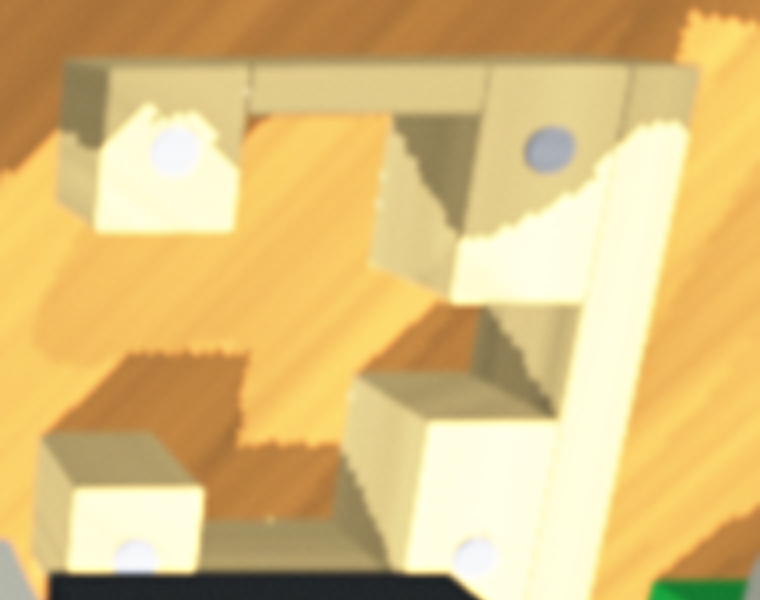

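```bash
python3 - <<'E'
from h import *
from scipy.optimize import least_squares
s=ctrl.snapshot("wrist")
D={(-15,65):(108,66),(110,65):(698,67),(-15,30):(95,233),(15,30):(235,233),(65,14):(450,303),(65,-14):(428,418),(-15,-30):(72,487),(15,-30):(203,487)}
G=np.array(list(D))/1e3; C=np.array([ray(s,((u+.5)/4-.5+385,(v+.5)/4-.5+100),.04)[:2] for u,v in D.values()])
f=lambda p:((np.array([[np.cos(p[2]),-np.sin(p[2])],[np.sin(p[2]),np.cos(p[2])]])@G.T).T+p[:2]-C)
r=least_squares(lambda p:f(p).ravel(),[.514,-.2016,-2.43]); print(r.x,np.degrees(r.x[2]));print((f(r.x)*1e3).round(1))
E
```

```text
[ 0.51412313 -0.19949136 -2.4312314 ] -139.29929837687482
[[ 0.2  0.1]
 [-0.6 -1.3]
 [ 0.5  0. ]
 [ 0.9  0.2]
 [ 0.2 -0. ]
 [-0.9  0.4]
 [-0.3  0.2]
 [-0.   0.3]]
```

The wrist fit has residuals of about 1 mm and agrees with the top fit to 2 mm at the same yaw. I'll use (0.514, -0.200) and lower the tube to about 3 mm above the desk.

```bash
sed -i 's/GO=np.array.*/GO=np.array([.514,-.2002])/' h.py; python3 -m handwheel '[[0,0,0.03,0,0,0],[0,0,0.055,0,0,0],[0,0,0.07,0,0,0],[0,0,0.076,0,0,0],[0,0,0.076,0,0,0],[0,0,0.076,0,0,0]]' 1
python3 - <<'E'
from h import *
for i in range(3):
    rel((*g2w(0),.095),-49.3); o=ctrl.get_obs(); print("gauge frame",w2g(o["tool_pos"][:2]).round(4)); s=ctrl.snapshot("scene")
im=s["img"]
cv2.imwrite("pics/s4.png",cv2.resize(im[90:260,210:400],None,fx=3.3,fy=3.3,interpolation=cv2.INTER_CUBIC))
E
```

```text
clock: 5.18
tool_pos: [0.5859, -0.1398, 0.0985]
orientation: [-179.9, -0.1, -49.3]
force: [-0.4, 0.3, -0.7]
opening: 0.0397
clock 5.175 pos [ 0.5859 -0.1398  0.0985] rpy [-1.7994e+02 -6.0000e-02 -4.9310e+01] open 0.0397 F [-0.4  0.3 -0.7]
shift tool [-0.0011  0.0939  0.0034]
turn [-0.0011 -0.001  -0.0001]
gauge frame [-0.0939  0.0011]
clock 5.225 pos [ 0.5859 -0.1398  0.0985] rpy [-1.7993e+02 -6.0000e-02 -4.9310e+01] open 0.0394 F [ 0.3 -0.3 -1.5]
shift tool [-0.0011  0.0939  0.0034]
turn [-0.0012 -0.001  -0.0002]
gauge frame [-0.0939  0.0011]
clock 5.275 pos [ 0.5858 -0.1399  0.0984] rpy [-1.7994e+02 -5.0000e-02 -4.9320e+01] open 0.0396 F [-0.9 -0.6 -0.9]
shift tool [-0.0011  0.0938  0.0033]
turn [-0.0011 -0.0009 -0.0003]
gauge frame [-0.0938  0.0011]
```

View pics/s4.png

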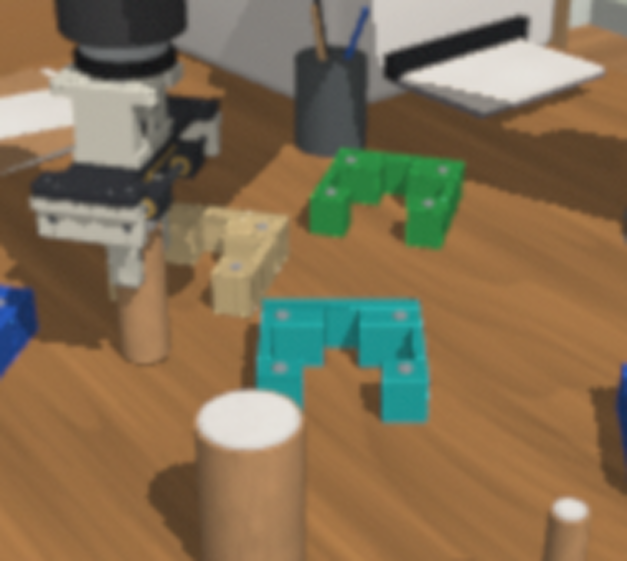

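The tube stands low and upright in front of the open end. Next I'll push through the wide gap to x ≈ 35 mm.

```bash
python3 -m handwheel '[[-0.001,0.015,0.001,0,0,0],[-0.002,0.032,0.002,0,0,0],[-0.002,0.05,0.002,0,0,0],[-0.002,0.068,0.002,0,0,0],[-0.002,0.085,0.002,0,0,0],[-0.002,0.1,0.002,0,0,0],[-0.002,0.115,0.002,0,0,0],[-0.002,0.129,0.002,0,0,0]]' 1
python3 - <<'E'
from h import *
rel((*g2w(.05),.0945),-49.3); o=ctrl.get_obs(); print("gauge frame",w2g(o["tool_pos"][:2]).round(4)); s=ctrl.snapshot("wrist")
cv2.imwrite("pics/w5.png",s["img"])
E
```

```text
clock: 6.32
tool_pos: [0.4855, -0.223, 0.0956]
orientation: [-180.0, -0.0, -49.3]
force: [0.0, -0.2, -1.3]
opening: 0.0396
clock 6.325 pos [ 0.4855 -0.223   0.0956] rpy [-180.     -0.    -49.32] open 0.0396 F [ 0.  -0.2 -1.3]
shift tool [0.0013 0.0135 0.0011]
turn [-0.0001 -0.     -0.0003]
gauge frame [ 0.0365 -0.0013]
```

View pics/w5.png

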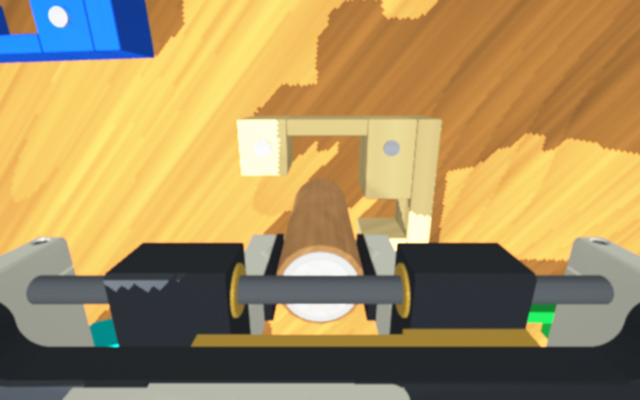

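The tube is between the gaps and nothing was touched. I'll press gently now: about 14 mm to contact, then a few mm more.

```bash
python3 -m handwheel '[[0.001,0.006,0.001,0,0,0],[0.001,0.011,0.001,0,0,0],[0.001,0.014,0.001,0,0,0],[0.001,0.016,0.001,0,0,0],[0.001,0.016,0.001,0,0,0]]' 1
python3 - <<'E'
from h import *
rel((*g2w(.05),.0945),-49.3); o=ctrl.get_obs(); print("gauge frame",w2g(o["tool_pos"][:2]).round(4)); 
print("F along lane",o["force"][:2]@[np.cos(A),np.sin(A)])
E
```

```text
clock: 7.0
tool_pos: [0.4748, -0.2336, 0.0946]
orientation: [-180.0, -0.0, -49.3]
force: [-0.5, 0.2, -1.3]
opening: 0.0395
clock 7.0 pos [ 0.4748 -0.2336  0.0946] rpy [-1.800e+02 -1.000e-02 -4.932e+01] open 0.0395 F [-0.5  0.2 -1.3]
shift tool [ 0.0002 -0.0015  0.0001]
turn [-0.0001 -0.0001 -0.0003]
gauge frame [ 0.0515 -0.0002]
F along lane 0.26663241157983675
```

No contact yet, so I'll go on in small steps.

```bash
python3 -m handwheel '[[0,0.002,0,0,0,0],[0,0.003,0,0,0,0],[0,0.003,0,0,0,0],[0,0.003,0,0,0,0]]' 1
python3 - <<'E'
from h import *
o=ctrl.get_obs(); print("gauge frame",w2g(o["tool_pos"][:2]).round(4),o["tool_pos"]); 
print("F along lane",o["force"][:2]@[np.cos(A),np.sin(A)])
E
```

```text
clock: 7.5
tool_pos: [0.4741, -0.2347, 0.0948]
orientation: [-179.8, -0.1, -49.3]
force: [4.1, 6.1, -2.5]
opening: 0.0393
gauge frame [0.0527 0.0001] [ 0.4741163  -0.2346761   0.09476609]
F along lane -7.091551349728134
```

It's stopped at about 52 mm with 7 N pushing back along the lane. I'll press a little more and hold, then look.

```bash
python3 -m handwheel '[[0,0.001,0,0,0,0],[0,0.001,0,0,0,0],[0,0.001,0,0,0,0],[0,0.001,0,0,0,0]]' 1
python3 - <<'E'
from h import *
o=ctrl.get_obs(); print("gauge frame",w2g(o["tool_pos"][:2]).round(4),o["tool_pos"]); 
print("F along lane",o["force"][:2]@[np.cos(A),np.sin(A)])
s=ctrl.snapshot("wrist"); cv2.imwrite("pics/w6.png",s["img"])
s=ctrl.snapshot("scene"); cv2.imwrite("pics/s6.png",cv2.resize(s["img"][90:260,210:400],None,fx=3.3,fy=3.3,interpolation=cv2.INTER_CUBIC))
E
```

```text
clock: 8.0
tool_pos: [0.474, -0.235, 0.0948]
orientation: [-179.8, -0.1, -49.3]
force: [4.4, 8.4, -2.8]
opening: 0.0395
gauge frame [0.053  0.0003] [ 0.47397704 -0.23499448  0.09482419]
F along lane -8.843394649295053
```

View pics/w6.png

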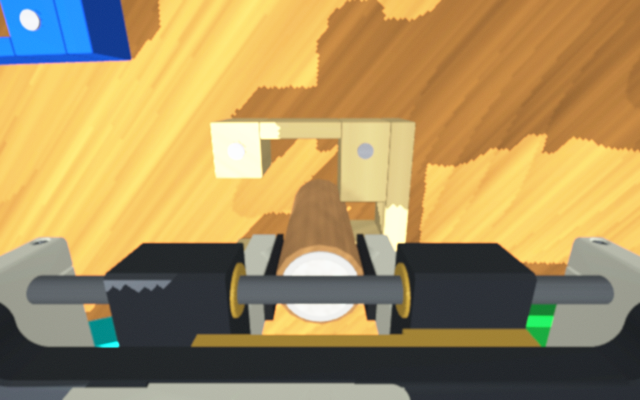

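View pics/s6.png

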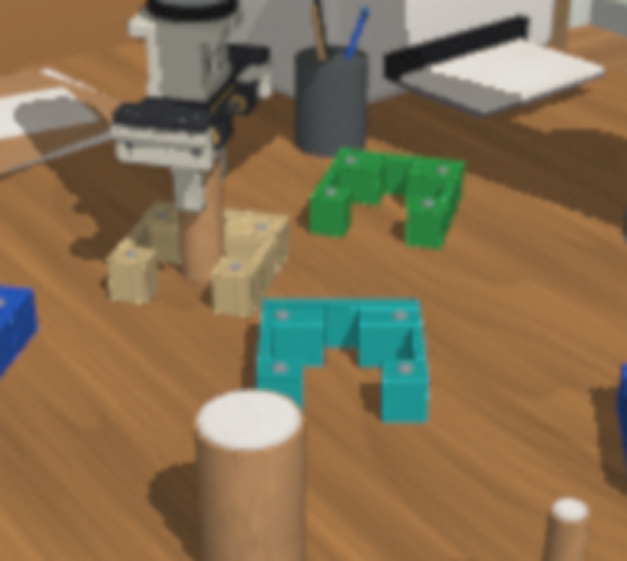

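The tube is in the V of the narrow gap, upright and held at 9 N. I'll back off the load, lower it onto the desk, then open.

```bash
python3 -m handwheel '[[0,-0.002,0,0,0,0],[0,-0.004,0,0,0,0],[0,-0.004,0.001,0,0,0],[0,-0.004,0.002,0,0,0],[0,-0.004,0.002,0,0,0]]' 1
python3 - <<'E'
from h import *
o=ctrl.get_obs(); print("gauge frame",w2g(o["tool_pos"][:2]).round(4),o["tool_pos"],o["force"])
E
```

```text
clock: 8.72
tool_pos: [0.4748, -0.234, 0.0937]
orientation: [-180.0, -0.0, -49.3]
force: [-2.5, 3.5, 10.6]
opening: 0.0398
gauge frame [0.0517 0.0001] [ 0.47483986 -0.23396507  0.09368836] [-2.5289437   3.48753182 10.60269923]
```

The foot is on the desk with about 10 N up. I'll ease up 1 mm and open.

```bash
python3 -m handwheel '[[0,0,-0.001,0,0,0],[0,0,-0.001,0,0,0]]' 1
python3 -m handwheel '[[0,0,0,0,0,0],[0,0,0,0,0,0],[0,0,0,0,0,0],[0,0,0,0,0,0],[0,0,0,0,0,0],[0,0,0,0,0,0],[0,0,0,0,0,0]]' -1
python3 - <<'E'
from h import *
s=ctrl.snapshot("wrist"); cv2.imwrite("pics/w7.png",s["img"])
E
```

```text
clock: 8.98
tool_pos: [0.4746, -0.2338, 0.0937]
orientation: [180.0, -0.0, -49.3]
force: [-0.7, 0.0, 3.3]
opening: 0.0395
clock: 9.85
tool_pos: [0.4747, -0.2336, 0.0936]
orientation: [-180.0, -0.0, -49.3]
force: [0.5, 0.2, 0.6]
opening: 0.0874
```

View pics/w7.png

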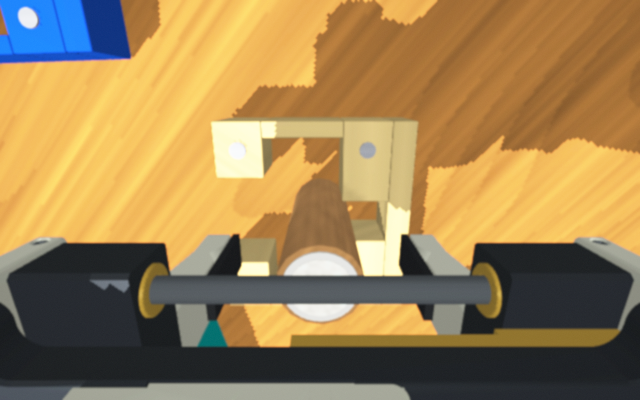

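It's released, the tube stands centred and the jaws are clear. Going straight up.

```bash
python3 -m handwheel '[[0,0,-0.015,0,0,0],[0,0,-0.04,0,0,0],[0,0,-0.08,0,0,0],[0,0,-0.12,0,0,0],[0,0,-0.16,0,0,0],[0,0,-0.16,0,0,0],[0,0,-0.16,0,0,0]]' -1
python3 - <<'E'
from h import *
s=ctrl.snapshot("wrist"); cv2.imwrite("pics/w8.png",s["img"])
p=g2w(.05); print("pred wrist",proj(s,(*p,.116)).round(1))
s=ctrl.snapshot("scene"); cv2.imwrite("pics/s8.png",s["img"]); print("pred scene",proj(s,(*p,.116)).round(1))
for q in [(.5592,.3068),(.6557,.1286)]: print(proj(s,(*q,.116)).round(1))
s=ctrl.snapshot("top"); cv2.imwrite("pics/t8.png",s["img"]); print("pred top",proj(s,(*p,.116)).round(1))
E
```

```text
clock: 10.78
tool_pos: [0.4744, -0.2335, 0.254]
orientation: [-180.0, -0.0, -49.3]
force: [0.6, 0.6, -0.2]
opening: 0.0871
pred wrist [317.7 187.9]
pred scene [269.4 137. ]
[382.  243.2]
[285.1 215.7]
pred top [436.  207.7]
```

View pics/w8.png

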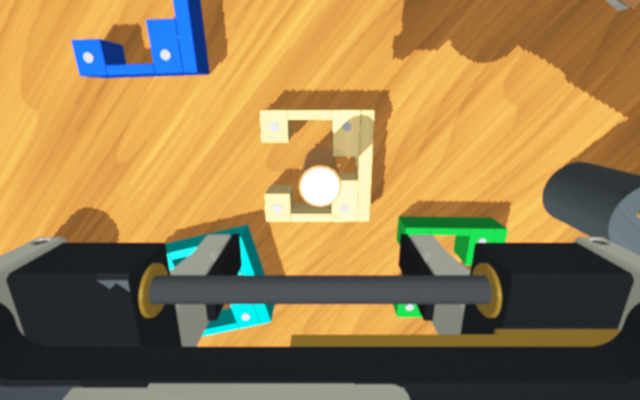

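View pics/s8.png

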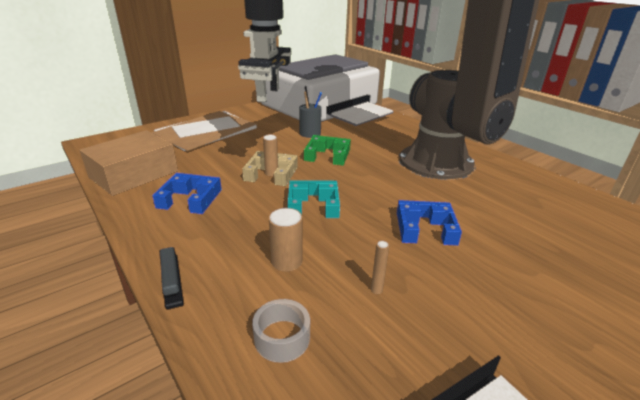

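The tube stands in the gauge with its cap at (320,186) in the wrist view, about 1–2 mm from the predicted 50 mm spot. The bystander caps are unchanged in the scene view at (382,243) and (285,216), so I'm handing in.

```bash
python3 -c "
from plant import ctrl
print(ctrl.close_job()); print(ctrl.get_obs()['clock'])"
```

```text
the job is handed in; nothing more can be done
None
the job is handed in; nothing more can be done
```

The middle tube passed through the wide gap and was stopped by the narrow one, so it checks as the medium size. I handed the job in at about 11 s on the robot's clock; no verdict was reported.

- **Push and press:** I carried the tube over the desk and lowered it to a few mm above the surface, about 94 mm in front of the wide gap. I then pushed it through to the narrow gap. It stopped at about 52–53 mm along the lane and was held there for about half a second at 7–9 N.
- **Final state:** I eased off the load, set the tube down, opened the jaws and raised the arm clear. It stands upright at about 50–52 mm along the lane and about 1 mm off the middle. The thin and thick tubes look unmoved in the scene view.
- **Disagreements:** The top and wrist views placed the gauge 2 mm apart, and some gauge corners were about 3 px off in the scene view. I used the wrist result (about 1 mm error). Contact also came 2–3 mm later than the nominal 50 mm. All of this is well inside the limits.

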